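# Clamp a fossil slab in the bench screw clamp

### The arm

A 6-joint arm with a two-finger parallel gripper is mounted at the origin on the work surface. World frame = base frame: x ahead of the robot, y to its left, z up, the work surface at z = 0. Lengths are in m, angles in rad, forces in N, time in s.
With the tool pointing down it reaches from about 0.425 to 0.95 m from the base axis. Payload 14.7 kg.
Tool frame: the origin (TCP) lies where the fingers leave the gripper's body, on its centre line; the fingertips stand 73 mm ahead of it and the grasp point (between the pads) lies 54 mm ahead of it (bot.grasp_offset is the distance from the TCP to the grasp point, in m); z points along the fingers, y is the line along which they close (so a half turn about z gives the same grasp; the last joint's range is limited). The gripper opens to 85 mm and grips with 20 to 120 N. Pads are 22 mm wide; open, the fingers measure 114 mm over their backs; the gripper's body (76 mm by 85 mm) begins 54 mm behind the grasp point. The pads swing forward as they close: fully open they stand 13 mm farther back than shut.
Start: joints at [1.289, 0.48, 1.596, -0, 1.065, -0.047], TCP at [0.151, 0.632, 0.304] pointing down, gripper open.
Joint ranges: [-2.75, 2.75], [-0.82, 2.05], [0.23, 2.67], [-1.56, 4.7], [0.09, 2.69], [-2.92, 2.92]. Speed limits (rad/s): [1.89, 1.89, 2.39, 3.01, 3.01, 3.01].

### API

Orientations are given as a unit quaternion [w, x, y, z].
In Python, from bench import bot gives the robot as it stands. The module is installed in compiled form; this text tells all that it offers.
- The arm moves only by the shell command python3 -m crank 'ROWS' [FORCE]. ROWS is JSON, a list of rows, each a list of 3 entries, a list of its own where there are three numbers: the turn, a rotation vector about the tool's x, y, z in degrees, then the shift along the tool's x, y, z in units of 30 mm (1.0 is 30 mm), then the opening, from 0 (shut) to 1 (fully open). In form: [[[ax, ay, az], [x, y, z], jaw], ...]. A call has 1 to 8 rows; each row shifts and turns the commanded pose from where the row before left it, along the tool's axes as they then stand; what a row does not reach is not made up. A row lasts 1/12 s, in which the tool goes at most 41.7 mm and 7.16 degrees, less where a joint would pass 70% of its speed; a pose out of reach is approached as far as the arm can. A call is refused whole if a number of a shift passes 1 or a number of a turn 7.16, either way. A call with a gripper value outside its range is refused whole. The fingers move at their own pace and stop on an object; FORCE is the grip in N (left out, the last holds). Time passes only in rows, so rows that do not move let the fingers close. It gives the time, the measured TCP pose, the force, the opening and the grip force at its end, in the units of the state.
- bot.state(): the state, without advancing time (a new reading comes with each control period).
- bot.read_camera(name): name is "scene" or "top" or "wrist"; returns (picture, depth): 480x640x3 uint8, blue, green, red; 480x640 float32, m along the optical axis (not along the pixel's ray), 0 where there is no reading.
- bot.get_calibration(name): a dict with "K" (3x3 intrinsics, pixels), "origin" and "attitude" of the camera in the world. Camera axes: x right, y down, z forward; pixel columns grow to the right and rows downward; lengths in m; the calibration is good to about 2 mm. The wrist camera is an equidistant fisheye: a pixel r from the principal point sees the ray r / f radians off the axis. A picture is of the moment at which its call begins: read the wrist's pose just before it. get_calibration takes no time and is no camera call; for the wrist camera it gives the pose at the moment of the call.
- bot.finish_job(): hands the job in; it is judged then, once.
Trained networks look in the newest picture that a camera, given by its name, has taken for a name from the list of things; names that differ only in an ending like _2 or _b are one class to them, and where a whole thing is asked for, a point or a joint stands for the part that bears it (a point fixed in the world has none). Each returns a list of dicts, best first, with "score" (0 to 1); they miss things now and then, are a little off and sometimes report something else, mostly with a low value. They report only what shows in the picture. A call takes as long as a camera call. They do not tell look-alikes from the thing itself.
- bot.recognise(camera, name): "rect" ([left, top, right, bottom] in pixels, round what is visible of it).
The state is a dict: "time": time; "q": joint angles; "joint_velocities": joint speeds; "effort": joint torques, N m; "position": TCP position; "tcp_rot": TCP orientation; "force": force on the tool from outside, world axes, zero at the start; "moment": the same for the moment, N m; "opening": finger opening in m; "gripper_force": force on a finger pad.
Only numpy, scipy, OpenCV 4.12 (cv2) and the standard library are available. Lean on these libraries where they do the work, as an engineer would, in place of code of your own. Each camera call takes 0.05 s, during which the arm holds its last target. There are 200 camera calls.

### The job

Hold the cream fossil slab fast for preparation: lay it fossil side up on the bed of the bench clamp, plain sawn end first, and slide it straight in, centred, until that end is against the steel stop. Then turn the clamp's tommy bar clockwise until the pad meets the stone and snug it finger-tight by feel, about 7 N of push at the bar's ball end; overtightened, the soft stone crushes. Let go, and leave the other things on the bench where they are.

Things in the scene. Friction and masses are not known exactly. Their poses are not given: they have to be found in the camera images.
- clamp: teal cast C-frame screw clamp bolted to the bench (fixed). Origin on the bench, straight under the vertical screw axis; z up; its mouth opens to its own -x, the spine stands at x 50 to 90 mm. Base 215 x 90 mm, x -120 to +95 mm, 20 mm high. An arm with a round nut boss, 42 mm across, carries the screw, z 108 to 153 mm; the frame is nowhere higher
- bed_mid (a point): point on the top of the clamp's black rubber-lined flat bed, on the screw axis, 25 mm above the bench. The bed is 64 mm wide and runs from 115 mm in front of the axis (clamp -x) to the stop 45 mm behind it
- stop_face (a point): centre of the upright face of the polished steel end stop, 45 mm behind the screw axis (clamp x = +45 mm), facing clamp -x; 42 mm wide, from 27 to 61 mm above the bench
- screw: bright steel screw with a horizontal tommy bar (T handle) on top. Origin on the screw axis at the bar's centreline, 200 mm above the bench when fully open; it goes down 12 mm a turn. The bar, 9 mm thick, lies along the screw's own y. Hub 24 mm across, 26 mm tall, level with the bar. Clockwise from above lowers the pad. Starts 0.1 to 0.35 turns from fully open; it stays where it is left
- bar_a (a point): centre of one black ball end (15 mm across) of the tommy bar, 45 mm from the screw axis. Free turning takes about 3 N of push at the ball. The pad meets the stone 0.3 to 0.8 turns from the start; from there, as its rubber gives, the push needed rises by about 1 N per 0.1 rad. Finger-tight is about 7 N at the ball (5 to 9 N will do: a pad force of about 30 to 90 N)
- bar_b (a point): centre of the like ball at the other end of the bar, 45 mm from the screw axis
- pad: dark round pad with a rubber face on the foot of the screw, 34 mm across, 18 mm tall, turning with the screw. Origin on the screw axis at the centre of its underside, 60 to 64 mm above the bench at the start, clear of a slab lying on the bed
- slab: cream limestone slab, 150 x 46 mm, 0.3 to 0.6 kg, lying flat. Origin at the centre of its flat sawn underside; z up, x along its length to the plain sawn end at +75 mm. Sides sawn upright, 25 mm high. A dark ammonite, 40 mm across, is on top at x = -44 mm. The plain half (x -5 to +73 mm) has a natural upper face; thickness there not measured, 28 to 35 mm
- slab_end (a point): centre of the slab's plain sawn end face, at x = +75 mm of the slab, 12.5 mm above its underside
- brown_slab: plain reddish-brown stone slab with no fossil, 140 x 50 x 24 mm (bystander)
- jar: amber glass jar with white cap, 60 mm across, 85 mm tall (bystander)
- rock: rough lump of rock, about 120 mm across, 70 mm tall (bystander)
- petri: clear open dish, 90 mm across, 16 mm tall (bystander)
- brush: brush lying down, 170 mm long (bystander)
- pick: steel needle pick with blue collar lying down, 160 mm long (bystander)
- blower: red rubber air blower standing up, 58 mm across, 100 mm tall (bystander)
Things that resemble listed ones, but are neither listed nor needed, are in the scene too. Leave any purple or yellow look-alike of the slab alone.

How it is judged:
On the way, in this order (a step that is already met when the one before it is completed fails the run):
1. the slab lies flat on the bed, straight and centred, its sawn end against the stop (x of slab_end in the frame of clamp between 0.041 and 0.048 m and y of slab_end in the frame of clamp between -0.01 and 0.01 m and angle between the x axis of slab and the x axis of clamp, either way round below 0.12 rad and angle between slab's own z axis and vertical below 0.06 rad and height (world z) of slab between 0.021 and 0.029 m), for 0.2 s.
2. the pad has been screwed down onto the seated slab (all of step 1 and contact force between pad and slab above 5 N), for 0.1 s.
At the end, for the whole second after the job is handed in: The slab lies flat on the bed, fossil up (tilt under 0.06 rad), its sawn end within 4 mm of the stop, within 10 mm of the clamp's centreline and within 0.12 rad of straight, and the pad presses it with 20 to 120 N; slab and screw are at rest and the robot lets go (all of step 1 and contact force between pad and slab between 20 and 120 N and linear speed of slab below 0.01 m/s and angular speed of screw below 0.05 rad/s); the robot touches nothing.
It fails at once if the pad crushes the stone (over 160 N) (contact force between pad and slab above 160 N).
It fails at once if the tommy bar and screw are shoved with more than 25 N (contact force between the arm and screw above 25 N).
It fails at once if a bystander is moved more than 30 mm (distance of any of brown_slab, jar, rock, petri, brush, pick, blower from where it was at the start of the episode above 0.03 m).
It also fails if it takes over 70 s, if anything falls off the work surface, if the arm or the gripper's body presses on something with over 40 N, if the wrist force passes 120 N, or if a joint passes its speed limit or range.

## Working session

There is one attempt and no reset: what is moved stays moved. The work goes in short steps, Python scripts to look and compute and a shell command to move; the robot and the scene stay as the last step left them, time stands still between calls to the robot, and variables do not carry over. Pictures are saved under pics/ and viewed, at most 10 in all, crops included, and the job is handed in when it is done.

```bash
mkdir -p pics; cat > h.py <<'E'
import numpy as np, cv2
from scipy.spatial.transform import Rotation as R
from bench import bot
def rot(a):
    a=np.array(a,float)
    return a if a.shape==(3,3) else R.from_quat(a[[1,2,3,0]]).as_matrix()
def cal(n):
    c=bot.get_calibration(n); return np.array(c["K"]),np.array(c["origin"]),rot(c["attitude"])
def pts(n,D,cb=None):
    """world point for every pixel of depth image"""
    K,o,A=cb or cal(n)
    v,u=np.indices(D.shape); x=(u-K[0,2])/K[0,0]; y=(v-K[1,2])/K[1,1]
    if n=="wrist":
        r=np.hypot(x,y); s=np.where(r>1e-9,np.tan(np.minimum(r,1.5))/np.maximum(r,1e-9),1); x,y=x*s,y*s
    P=np.stack([x*D,y*D,D],-1)
    return P@A.T+o
E
python3 - <<'E'
from h import *
for n in("scene","top"):
    I,D=bot.read_camera(n); cv2.imwrite(f"pics/{n}0.png",I); np.save(n+"D.npy",D); np.save(n+"I.npy",I)
    P=pts(n,D); np.save(n+"P.npy",P)
    print(n,[np.round(a,3).tolist() for a in cal(n)])
    for k in("slab","clamp","screw","bar_a","pad","brown_slab","stop_face","jar","rock","blower","petri","brush","pick"):
        for d in bot.recognise(n,k)[:4]:
            l,t,r,b=[int(x) for x in d["rect"]]; c=P[min((t+b)//2,479),min((l+r)//2,639)]
            print(n,k,round(d["score"],2),(l,t,r,b),np.round(c,3))
s=bot.state(); print(s)
E
```

```text
scene [[[495.359, 0.0, 314.052], [0.0, 495.359, 243.096], [0.0, 0.0, 1.0]], [1.267, -0.265, 0.972], [[0.315, 0.667, -0.675], [0.949, -0.225, 0.221], [-0.004, -0.71, -0.704]]]
scene slab 0.89 (388, 219, 420, 265) [0.442 0.26  0.035]
scene slab 0.77 (377, 273, 403, 331) [0.613 0.141 0.029]
scene slab 0.7 (368, 171, 397, 208) [0.209 0.299 0.031]
scene slab 0.55 (430, 199, 473, 234) [0.384 0.437 0.029]
scene clamp 0.76 (297, 251, 363, 365) [ 0.652 -0.028  0.123]
scene clamp 0.18 (326, 254, 339, 318) [ 0.621 -0.013  0.156]
scene screw 0.76 (325, 253, 339, 316) [ 0.622 -0.014  0.163]
scene bar_a 0.85 (320, 254, 341, 314) [ 0.622 -0.018  0.165]
scene bar_a 0.6 (297, 252, 362, 364) [ 0.619 -0.018  0.079]
scene bar_a 0.51 (387, 220, 420, 265) [0.436 0.26  0.03 ]
scene pad 0.48 (299, 254, 363, 365) [ 0.654 -0.027  0.121]
scene pad 0.38 (324, 300, 333, 316) [ 0.618 -0.02   0.078]
scene brown_slab 0.77 (170, 273, 208, 322) [ 0.437 -0.317  0.022]
scene stop_face 0.63 (300, 252, 364, 362) [ 0.661 -0.027  0.137]
scene jar 0.92 (443, 288, 474, 330) [0.715 0.256 0.08 ]
scene rock 0.57 (113, 363, 155,
[... 1821 characters left out ...]
155  0.008]
{'time': 1.4, 'q': array([ 1.28938385e+00,  4.80181951e-01,  1.59628746e+00,  5.10008251e-07,
        1.06508422e+00, -4.65796052e-02]), 'joint_velocities': array([ 0.00049723, -0.00056529,  0.00105453, -0.00066126, -0.00089061,
        0.00016664]), 'effort': array([ 2.97323939e-03, -9.50491405e+01, -4.30629587e+01,  3.24720768e-04,
        1.48843097e-03,  6.78889205e-05]), 'position': array([0.15121063, 0.63217374, 0.30391296]), 'tcp_rot': array([2.96547486e-06, 1.17146948e-01, 9.93114592e-01, 1.92866401e-05]), 'force': array([-0.26745882, -0.90379891,  0.00125272]), 'moment': array([-0.03649057,  0.05846999, -0.03611275]), 'gripper_force': 0.0, 'opening': 0.08525029244510984}
```

```bash
python3 - <<'E'
import cv2
I=cv2.imread("pics/top0.png"); cv2.imwrite("pics/top_c.png",cv2.resize(I[140:380,140:460],(800,600),interpolation=cv2.INTER_CUBIC))
I=cv2.imread("pics/scene0.png"); cv2.imwrite("pics/scene_c.png",cv2.resize(I[165:405,210:530],(800,600),interpolation=cv2.INTER_CUBIC))
E
```

```text
(no output)
```

View pics/top_c.png

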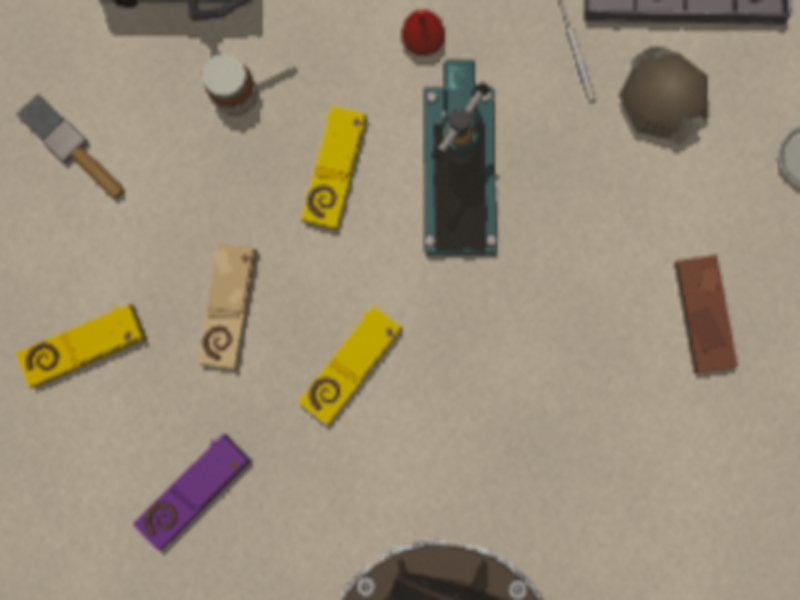

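View pics/scene_c.png

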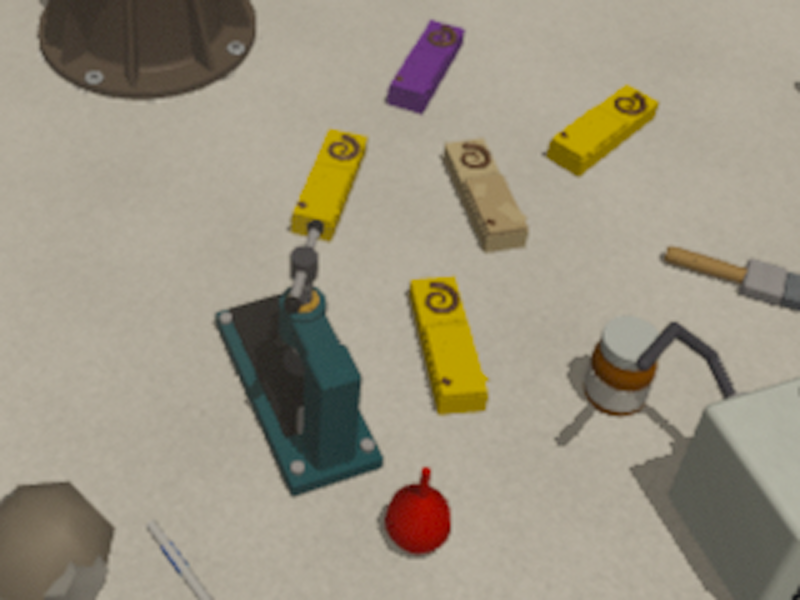

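Top crop: candidates with an ammonite are cream (228,307), yellow (335,168), (350,365), (80,345), and purple (193,492). Brown (706,315) has no fossil. Only the one at (228,307), scene crop (485,195), is cream, so that is the slab. Its plain end points away from the robot. The clamp is at (460,160) with its mouth towards the robot, and the bar runs (445,150) to (485,90).

```bash
cat >> h.py <<'E'
def rectfit(xy):
    (c,(w,h),a)=cv2.minAreaRect(np.asarray(xy*1000,np.float32))
    if w<h: w,h,a=h,w,a+90
    return np.round(c,1),round(w,1),round(h,1),round((a+90)%180-90,2)
def near(P,c,r): return np.hypot(P[...,0]-c[0],P[...,1]-c[1])<r
def measure(I,P,cs,cc):
    H=cv2.cvtColor(I,cv2.COLOR_BGR2HSV).astype(int); h,s,v=H[...,0],H[...,1],H[...,2]
    z=P[...,2]
    if cs is not None:
        m=near(P,cs,.1)&(z>.012)&(z<.045); m2=near(P,cs,.1)&(z>.02)&(z<.045)
        print("slab all",m.sum(),rectfit(P[m][:,:2]),"top",m2.sum(),rectfit(P[m2][:,:2]),"zmax/med",np.percentile(z[m2],[50,99]).round(4))
    if cc is not None:
        n=near(P,cc,.16); teal=n&(h>75)&(h<105)&(s>60)
        m=teal&(z>.012)&(z<.028); print("base",m.sum(),rectfit(P[m][:,:2]),"z",np.median(z[m]).round(4))
        m=n&(v<75)&(s<90)&(z>.018)&(z<.033); print("bed",m.sum(),rectfit(P[m][:,:2]),"z",np.median(z[m]).round(4))
        m=n&(z>.18)&(z<.23)&near(P,cc,.09)
        if m.sum()>5: print("bar",m.sum(),rectfit(P[m][:,:2]),"z",np.percentile(z[m],[5,50,95]).round(4))
        m=teal&(z>.1)&(z<.165); print("arm",m.sum(),rectfit(P[m][:,:2]),"z",np.percentile(z[m],[50,95]).round(4))
E
python3 - <<'E'
from h import *
for n in("top","scene"):
    I=np.load(n+"I.npy");P=np.load(n+"P.npy"); print(n); measure(I,P,(.435,.262),(.6,-.01))
E
```

```text
top
slab all 769 (array([426.4, 260.2]), 155.8, 93.8, 2.65) top 732 (array([424.2, 273.8]), 150.0, 48.8, -5.99) zmax/med [0.0299 0.0393]
base 294 (array([599.8, -12.6]), 206.2, 81.6, 1.3) z 0.0206
bed 844 (array([598.6, -14.9]), 206.8, 77.7, 4.2) z 0.0254
bar 167 (array([615.4, -10.5]), 102.9, 22.5, -38.04) z [0.1962 0.2029 0.2117]
arm 198 (array([651. ,  -7.6]), 96.1, 37.4, 3.83) z [0.1459 0.1515]
scene
slab all 796 (array([424.6, 271.1]), 154.7, 50.7, -6.46) top 710 (array([423.8, 270.9]), 153.4, 50.5, -6.06) zmax/med [0.0288 0.0351]
base 679 (array([604.3, -15.1]), 214.1, 87.6, 2.05) z 0.0197
bed 908 (array([604.4, -23.1]), 212.4, 72.6, 2.92) z 0.0246
bar 277 (array([615.6, -13.4]), 102.5, 23.8, -25.61) z [0.189  0.2009 0.21  ]
arm 699 (array([653.5, -13.5]), 105.4, 37.5, -0.38) z [0.1441 0.1494]
```

```bash
cat >> h.py <<'E'
def go(xyz,yyaw=None):
    """remaining tool shift (units of 30 mm) after a turn of the y axis to yaw yyaw (deg)"""
    s=bot.state(); A=rot(s["tcp_rot"]); p=np.array(s["position"])
    cur=np.degrees(np.arctan2(A[1,1],A[0,1])); d=0
    if yyaw is not None: d=-((yyaw-cur+90)%180-90)
    B=A@R.from_euler("z",d,degrees=True).as_matrix()
    print("pos",p.round(4),"yyaw",round(cur,2),"turn z",round(d,2),"shift",(B.T@(np.array(xyz)-p)/.03).round(3),"q6",s["q"][5].round(2),"t",s["time"],"F",np.round(s["force"],1),"open",round(s["opening"],4),"grip",round(s["gripper_force"],1))
E
python3 -m crank '[[[0,0,-7.1],[0,0,0],1],[[0,0,0],[-0.62,-0.79,0.13],1],[[0,0,0],[-0.62,-0.79,0.13],1],[[0,0,0],[-0.62,-0.79,0.13],1],[[0,0,0],[-0.62,-0.79,0.13],1],[[0,0,0],[-0.62,-0.79,0.13],1],[[0,0,0],[-0.62,-0.79,0.13],1],[[0,0,0],[-0.62,-0.79,0.13],1]]'
python3 -m crank '[[[0,0,0],[-0.62,-0.79,0.13],1],[[0,0,0],[-0.62,-0.79,0.13],1],[[0,0,0],[-0.62,-0.79,0.13],1],[[0,0,0],[-0.62,-0.79,0.13],1],[[0,0,0],[-0.62,-0.79,0.13],1],[[0,0,0],[-0.62,-0.79,0.13],1],[[0,0,0],[-0.62,-0.79,0.13],1],[[0,0,0],[0,0,0],1]]'
python3 - <<'E'
from h import *
go((.374,.277,.25),84)
cb=cal("wrist"); I,D=bot.read_camera("wrist"); cv2.imwrite("pics/w1.png",I)
P=pts("wrist",D,cb); print([np.round(a,3).tolist() for a in cb]); 
for d in bot.recognise("wrist","slab"):
    print(d); l,t,r,b=[int(x) for x in d["rect"]]; print(P[(t+b)//2,(l+r)//2])
measure(I,P,(.424,.272),None)
E
```

```text
time: 2.07
position: [0.2627, 0.4516, 0.2766]
tcp_rot: [0.0, 0.055, 0.998, 0.0]
force: [0.6, 0.9, -0.4]
opening: 0.0854
gripper_force: 0.0
time: 2.73
position: [0.375, 0.2702, 0.2489]
tcp_rot: [-0.0, 0.057, 0.998, -0.001]
force: [-1.6, 0.6, 0.6]
opening: 0.0852
gripper_force: 0.0
pos [0.375  0.2702 0.2489] yyaw 83.52 turn z -0.48 shift [ 0.055  0.221 -0.038] q6 -0.9 t 2.7333 F [-1.6  0.6  0.6] open 0.0852 grip 0.0
[[[371.648, 0.0, 316.135], [0.0, 371.648, 245.566], [0.0, 0.0, 1.0]], [0.3, 0.279, 0.319], [[0.112, 0.949, 0.295], [0.994, -0.107, -0.034], [-0.001, 0.297, -0.955]]]
{'rect': [99.9, 135.3, 205.2, 304.5], 'score': 0.9}
[0.3501902  0.13024938 0.02740252]
{'rect': [251.1, 0.0, 378.2, 98.6], 'score': 0.77}
[0.23363169 0.28410105 0.03241624]
{'rect': [297.5, 188.6, 355.2, 357.2], 'score': 0.66}
[0.41352118 0.27368656 0.02849078]
{'rect': [432.3, 142.9, 581.1, 266.3], 'score': 0.65}
[0.36947368 0.43405923 0.03251653]
{'rect': [206.1, 368.6, 254.6, 426.0], 'score': 0.63}
[0.53986602 0.16267203 0.02997201]
slab all 8892 (array([422.7, 272. ]), 150.8, 48.0, -6.24) top 8828 (array([422.7, 272. ]), 150.8, 48.0, -6.24) zmax/med [0.0293 0.033 ]
```

View pics/w1.png

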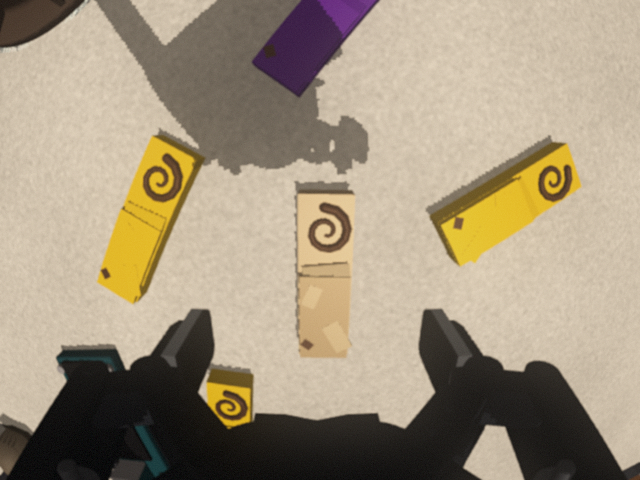

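Wrist view: the cream slab is at (326,275), with its ammonite at (330,228) and plain end at (325,350). The neighbouring slabs are yellow or purple, which confirms the choice. Next I measure the clamp from above.

```bash
python3 -m crank '[[[0,0,0],[-0.66,-0.52,-0.4],1],[[0,0,0],[-0.66,-0.52,-0.4],1],[[0,0,0],[-0.66,-0.52,-0.4],1],[[0,0,0],[-0.66,-0.52,-0.4],1],[[0,0,0],[-0.66,-0.52,-0.4],1],[[0,0,0],[-0.66,-0.52,-0.4],1],[[0,0,0],[-0.66,-0.52,-0.4],1],[[0,0,0],[-0.66,-0.52,-0.4],1]]' >/dev/null
python3 -m crank '[[[0,0,0],[-0.66,-0.52,-0.1],1],[[0,0,0],[-0.66,-0.52,-0.1],1],[[0,0,0],[-0.66,-0.52,-0.1],1],[[0,0,0],[-0.66,-0.52,-0.1],1],[[0,0,0],[-0.66,-0.52,-0.1],1],[[0,0,0],[-0.66,-0.52,-0.1],1],[[0,0,-3.5],[-0.66,-0.52,-0.1],1],[[0,0,-3.5],[0,0,0],1]]'
python3 - <<'E'
from h import *
cb=cal("wrist"); I,D=bot.read_camera("wrist"); cv2.imwrite("pics/w2.png",I)
P=pts("wrist",D,cb); np.save("w2P.npy",P)
for k in("screw","bar_a","stop_face","pad"):
  for d in bot.recognise("wrist",k)[:2]: print(k,d)
measure(I,P,None,(.6,-.013))
go((0.374,.277,.1),84)
E
```

```text
time: 4.17
position: [0.6455, 0.0067, 0.3668]
tcp_rot: [0.001, -0.007, 1.0, -0.0]
force: [-1.4, 0.4, -0.9]
opening: 0.0852
gripper_force: 0.0
screw {'rect': [246.0, 134.1, 337.8, 262.7], 'score': 0.73}
bar_a {'rect': [246.5, 131.6, 337.0, 267.0], 'score': 0.75}
stop_face {'rect': [245.0, 64.7, 340.4, 290.7], 'score': 0.61}
stop_face {'rect': [245.1, 134.6, 338.6, 266.5], 'score': 0.19}
pad {'rect': [245.7, 134.2, 339.6, 266.9], 'score': 0.33}
base 1771 (array([601. , -12.9]), 209.7, 85.8, 1.55) z 0.0202
bed 6686 (array([592.3, -12.9]), 194.5, 87.6, 1.97) z 0.025
bar 2966 (array([613.5, -12.3]), 103.2, 23.5, -27.47) z [0.1975 0.2014 0.2097]
arm 2966 (array([647.4, -12.1]), 106.9, 40.9, 0.61) z [0.1453 0.1502]
pos [0.6421 0.0094 0.3662] yyaw 90.59 turn z 6.59 shift [9.816 7.936 8.881] q6 -1.61 t 4.4167 F [-0.3  0.3  0.4] open 0.0858 grip 0.0
```

View pics/w2.png

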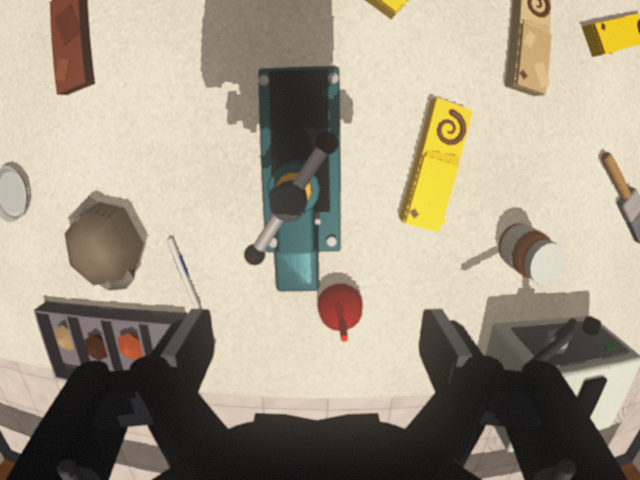

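Wrist view: the screw hub is at (288,198), the near ball at (326,142) and the far ball at (255,255). The bed is at (300,90), mouth up in the picture, and the blower at (340,306) is clear. That puts the screw axis at about (0.6135,-0.0125) with clamp yaw about 1.6°. Now to the slab.

```bash
python3 -m crank '[[[0,0,6.8],[0,0,0],1],[[0,0,0],[0.66,0.53,0.1],1],[[0,0,0],[0.66,0.53,0.1],1],[[0,0,0],[0.66,0.53,0.1],1],[[0,0,0],[0.66,0.53,0.1],1],[[0,0,0],[0.66,0.53,0.4],1],[[0,0,0],[0.66,0.53,0.5],1],[[0,0,0],[0.66,0.53,0.8],1]]' >/dev/null
python3 -m crank '[[[0,0,0],[0.66,0.53,0.8],1],[[0,0,0],[0.66,0.53,0.8],1],[[0,0,0],[0.66,0.53,0.8],1],[[0,0,0],[0.66,0.53,0.8],1],[[0,0,0],[0.66,0.53,0.8],1],[[0,0,0],[0.66,0.53,0.8],1],[[0,0,0],[0.66,0.53,0.6],1],[[0,0,0],[0.6,0.53,0.4],1]]' >/dev/null
python3 -c "
from h import *
go((0.373,.2774,.0775),83.76)"
```

```text
pos [0.3722 0.2776 0.128 ] yyaw 83.8 turn z 0.04 shift [-0.029 -0.003  1.684] q6 -0.89 t 5.75 F [-0.5 -0.6 -0.2] open 0.0853 grip 0.0
```

```bash
python3 -m crank '[[[0,0,0],[-0.03,0,0.6],1],[[0,0,0],[0,0,0.6],1],[[0,0,0],[0,0,0.35],1],[[0,0,0],[0,0,0.15],1],[[0,0,0],[0,0,0],0.3],[[0,0,0],[0,0,0],0.3],[[0,0,0],[0,0,0],0.3],[[0,0,0],[0,0,0],0.3]]' 80
python3 -m crank '[[[0,0,0],[0,0,0],0.3],[[0,0,0],[0,0,0],0.3],[[0,0,0],[0,0,0],0.3],[[0,0,0],[0,0,0],0.3]]' 80
```

```text
time: 6.42
position: [0.3759, 0.2771, 0.0794]
tcp_rot: [0.001, 0.054, 0.999, 0.0]
force: [-2.1, -1.8, 11.3]
opening: 0.0441
gripper_force: 79.9
time: 6.75
position: [0.3759, 0.2771, 0.0794]
tcp_rot: [0.001, 0.054, 0.999, 0.001]
force: [-2.6, 0.2, 11.7]
opening: 0.0441
gripper_force: 80.3
```

```bash
python3 -m crank '[[[0,0,0],[0,0,0],0.75],[[0,0,0],[0,0,0],0.75],[[0,0,0],[0,0,-0.15],0.75],[[0,0,0],[0,0,0],0.3],[[0,0,0],[0,0,0],0.3],[[0,0,0],[0,0,0],0.3],[[0,0,0],[0,0,0],0.3],[[0,0,0],[0,0,0],0.3]]' 80
python3 -c "
from h import *
go((0.373,.2774,.0775),83.76)"
```

```text
time: 7.42
position: [0.3758, 0.277, 0.0837]
tcp_rot: [0.0, 0.054, 0.999, 0.0]
force: [-2.3, -3.0, 25.5]
opening: 0.0441
gripper_force: 78.2
pos [0.3758 0.277  0.0837] yyaw 83.83 turn z 0.07 shift [0.094 0.004 0.206] q6 -0.89 t 7.4167 F [-2.3 -3.  25.5] open 0.0441 grip 78.2
```

```bash
python3 -m crank '[[[0,0,0],[0,0,-0.2],0.3],[[0,0,0],[0,0,-0.4],0.3],[[0,0,0],[0,0,-0.6],0.3],[[0,0,0],[0,0,-0.6],0.3],[[0,0,0],[0,0,-0.3],0.3],[[0,0,-4],[0,0,0],0.3],[[0,0,-3.8],[0,0,0],0.3]]'
python3 -c "
from h import *
go((0.4666,-.0166,.142),91.6)"
```

```text
time: 8.0
position: [0.3757, 0.2769, 0.1464]
tcp_rot: [0.0, -0.016, 1.0, 0.0]
force: [0.2, -0.1, -4.4]
opening: 0.0442
gripper_force: 83.4
pos [0.3757 0.2769 0.1464] yyaw 91.82 turn z 0.22 shift [-2.756 -9.866  0.142] q6 -1.03 t 8.0 F [ 0.2 -0.1 -4.4] open 0.0442 grip 83.4
```

```bash
python3 -m crank '[[[0,0,0],[-0.2,-0.5,0],0.3],[[0,0,0],[-0.2,-0.7,0],0.3],[[0,0,0],[-0.2,-0.75,0],0.3],[[0,0,0],[-0.2,-0.75,0],0.3],[[0,0,0],[-0.2,-0.75,0],0.3],[[0,0,0],[-0.2,-0.75,0],0.3],[[0,0,0],[-0.2,-0.75,0],0.3],[[0,0,0],[-0.2,-0.75,0],0.3]]' >/dev/null
python3 -m crank '[[[0,0,0],[-0.2,-0.75,0],0.3],[[0,0,0],[-0.2,-0.75,0],0.3],[[0,0,0],[-0.2,-0.75,0],0.3],[[0,0,0],[-0.2,-0.75,0],0.3],[[0,0,0],[-0.2,-0.75,0],0.3],[[0,0,0],[-0.2,-0.65,0],0.3],[[0,0,0],[0,-0.2,0],0.3],[[0,0,0],[0,0,0],0.3]]' >/dev/null
python3 - <<'E'
from h import *
go((0.4666,-.0166,.111),91.6)
cb=cal("wrist"); I,D=bot.read_camera("wrist"); cv2.imwrite("pics/w3.png",I)
P=pts("wrist",D,cb); z=P[...,2]
m=near(P,(.515,-.015),.1)&(z>.05)&(z<.1); print(rectfit(P[m][:,:2]),np.percentile(z[m],[5,50,95]).round(4))
# tilt of plain half along x
for x in(.44,.48,.52,.56):
    k=m&(abs(P[...,0]-x)<.006)&(abs(P[...,1]+.0155)<.015); print(x,np.median(z[k]).round(4) if k.sum() else None)
I,D=bot.read_camera("top"); P=pts("top",D); z=P[...,2]
I,D=bot.read_camera("scene"); P=pts("scene",D); cv2.imwrite("pics/s3.png",cv2.resize(I[215:395,240:480],(800,600),interpolation=cv2.INTER_CUBIC))
E
```

```text
pos [ 0.4684 -0.0309  0.1455] yyaw 91.53 turn z -0.07 shift [0.047 0.478 1.151] q6 -1.73 t 9.3333 F [-0.1  0.2 -5.5] open 0.0437 grip 83.5
(array([476.4, -31.1]), 73.3, 71.5, 1.15) [0.0749 0.0873 0.0927]
0.44 0.0842
0.48 0.0885
0.52 None
0.56 None
```

View pics/s3.png

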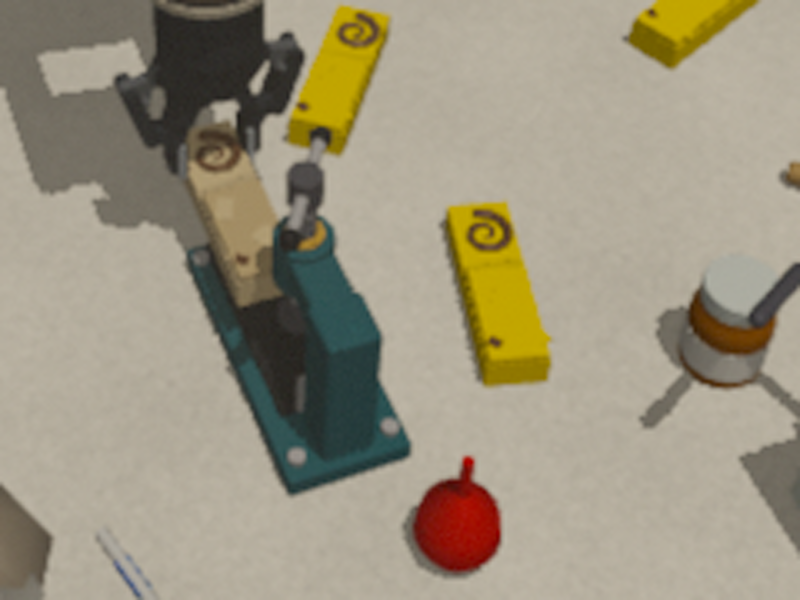

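Scene crop: the slab is held level, fossil up at (218,150), with its plain end at (260,275) just short of the boss. It sits about 14 mm to the -y side, so I shift y first and then lower.

```bash
python3 -m crank '[[[0,0,0],[0.05,0.3,0],0.3],[[0,0,0],[0,0.18,0],0.3],[[0,0,0],[0,0,0.4],0.3],[[0,0,0],[0,0,0.4],0.3],[[0,0,0],[0,0,0.2],0.3],[[0,0,0],[0,0,0.1],0.3],[[0,0,0],[0,0,0.05],0.3],[[0,0,0],[0,0,0],0.3]]'
python3 -c "
from h import *
go((0.4666,-.0166,.108),91.6)"
```

```text
time: 10.15
position: [0.4664, -0.015, 0.1113]
tcp_rot: [-0.0, -0.015, 1.0, 0.0]
force: [0.5, 0.0, -4.5]
opening: 0.0437
gripper_force: 83.4
pos [ 0.4664 -0.015   0.1113] yyaw 91.67 turn z 0.07 shift [-0.006 -0.055  0.109] q6 -1.7 t 10.15 F [ 0.5  0.  -4.5] open 0.0437 grip 83.4
```

```bash
python3 -m crank '[[[0,0,0],[0,-0.05,0.05],0.3],[[0,0,0],[0,0,0.04],0.3],[[0,0,0],[0,0,0],0.3]]'; python3 -m crank '[[[0,0,0],[0,0,0.04],0.3],[[0,0,0],[0,0,0],0.3]]'
```

```text
time: 10.4
position: [0.4668, -0.0169, 0.1088]
tcp_rot: [0.0, -0.014, 1.0, -0.0]
force: [-0.6, 0.5, -1.7]
opening: 0.0439
gripper_force: 83.8
time: 10.57
position: [0.4664, -0.0169, 0.1079]
tcp_rot: [0.0, -0.014, 1.0, -0.0]
force: [-6.2, -1.1, 17.3]
opening: 0.0438
gripper_force: 86.1
```

```bash
python3 -m crank '[[[0,0,0],[0,0,-0.03],0.3],[[0,0,0],[-0.15,0,0],0.3],[[0,0,0],[-0.2,0,0],0.3]]'; python3 -m crank '[[[0,0,0],[-0.2,0,0],0.3],[[0,0,0],[-0.2,0,0],0.3],[[0,0,0],[-0.2,0,0],0.3]]'; python3 -m crank '[[[0,0,0],[-0.2,0,0],0.3],[[0,0,0],[-0.18,0,0],0.3],[[0,0,0],[0,0,0],0.3]]'
```

```text
time: 10.82
position: [0.4755, -0.0164, 0.1086]
tcp_rot: [-0.002, -0.014, 1.0, 0.0]
force: [-15.5, -0.8, 20.5]
opening: 0.0437
gripper_force: 86.2
time: 11.07
position: [0.4916, -0.0157, 0.1087]
tcp_rot: [-0.004, -0.014, 1.0, 0.0]
force: [-25.1, 1.1, 37.9]
opening: 0.0438
gripper_force: 88.2
time: 11.32
position: [0.5058, -0.0156, 0.1088]
tcp_rot: [-0.001, -0.014, 1.0, 0.0]
force: [-10.6, 1.7, 19.6]
opening: 0.0439
gripper_force: 86.1
```

```bash
python3 -m crank '[[[0,0,0],[0,0,0],0.55],[[0,0,0],[0,0,0],0.75],[[0,0,0],[0,0,0],0.75],[[0,0,0],[0,0,-0.4],0.75],[[0,0,0],[0,0,-0.7],0.75],[[0,0,0],[0.3,0,-0.3],0.75],[[0,0,0],[0.6,0,0],0.3],[[0,0,0],[0.6,0,0],0.3]]'; python3 -m crank '[[[0,0,0],[0.2,0,0],0.3],[[0,0,0],[0,0,0],0.3]]'
python3 - <<'E'
from h import *
cb=cal("wrist"); I,D=bot.read_camera("wrist"); cv2.imwrite("pics/w4.png",I)
P=pts("wrist",D,cb); z=P[...,2]
go((.455,-.0169,.112),91.6)
c=np.array([.6135,-.0125]);a=np.radians(1.6);M=np.array([[np.cos(a),np.sin(a)],[-np.sin(a),np.cos(a)]])
Q=(P[...,:2]-c)@M.T
m=(z>.04)&(z<.062)&(abs(Q[...,1])<.04)&(Q[...,0]<-.02)&(Q[...,0]>-.2); print(m.sum(),rectfit(Q[m]),np.percentile(z[m],[5,50,95]).round(4))
m=(z>.015)&(z<.03)&(abs(Q[...,1])<.06)&(Q[...,0]<-.02)&(Q[...,0]>-.2); print(m.sum(),rectfit(Q[m]))
E
```

```text
time: 11.98
position: [0.4612, -0.017, 0.1509]
tcp_rot: [0.001, -0.014, 1.0, -0.0]
force: [-0.6, 0.4, 0.3]
opening: 0.0407
gripper_force: 0.0
time: 12.15
position: [0.4537, -0.0171, 0.1503]
tcp_rot: [-0.001, -0.014, 1.0, 0.0]
force: [0.4, -0.1, -0.8]
opening: 0.0258
gripper_force: 0.0
pos [ 0.4552 -0.0172  0.1504] yyaw 91.63 turn z 0.03 shift [0.008 0.009 1.28 ] q6 -1.7 t 12.2 F [ 0.  -0.2 -0.1] open 0.026 grip 0.0
6302 (array([-104.9,   -0.9]), 63.3, 46.6, 0.8) [0.0457 0.0505 0.0545]
410 (array([-94.4,  -1.1]), 84.3, 58.7, 1.03)
```

View pics/w4.png

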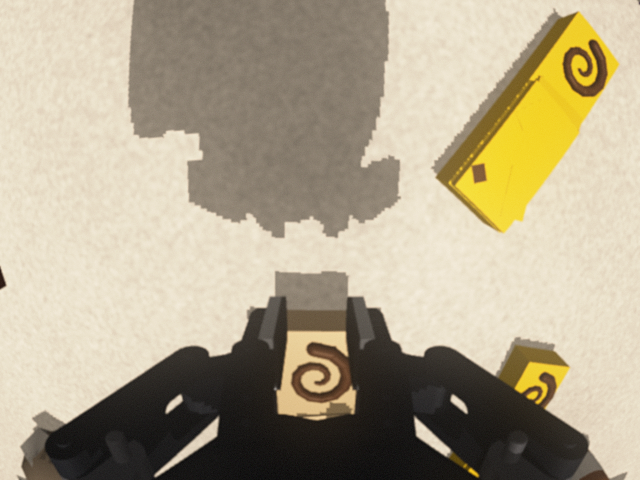

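Wrist view: the released slab lies straight between the fingers, fossil at (322,372) and near end at (315,320). It is centred to about 1 mm. Next I lower the half-closed fingers behind its end and push.

```bash
python3 -m crank '[[[0,0,0],[0,0,0.5],0.15],[[0,0,0],[0,0,0.5],0.15],[[0,0,0],[0,0,0.4],0.15],[[0,0,0],[0,0,0],0.15],[[0,0,0],[-0.2,0,0],0.15],[[0,0,0],[-0.2,0,0],0.15],[[0,0,0],[-0.2,0,0],0.15],[[0,0,0],[-0.2,0,0],0.15]]'; python3 -m crank '[[[0,0,0],[-0.12,0,0],0.15],[[0,0,0],[-0.12,0,0],0.15],[[0,0,0],[0,0,0],0.15]]'
```

```text
time: 12.87
position: [0.4805, -0.0164, 0.1089]
tcp_rot: [0.0, -0.014, 1.0, -0.0]
force: [-3.3, 0.7, 1.9]
opening: 0.0128
gripper_force: 1.6
time: 13.12
position: [0.4875, -0.0162, 0.1085]
tcp_rot: [0.001, -0.014, 1.0, -0.0]
force: [-0.1, -0.2, 0.4]
opening: 0.0128
gripper_force: 0.0
```

```bash
python3 -m crank '[[[0,0,0],[-0.1,0,0],0.15],[[0,0,0],[-0.1,0,0],0.15],[[0,0,0],[0,0,0],0.15]]'
```

```text
time: 13.37
position: [0.4932, -0.0161, 0.1083]
tcp_rot: [0.0, -0.014, 1.0, -0.0]
force: [-2.2, -0.5, 0.7]
opening: 0.0126
gripper_force: 0.4
```

```bash
for i in 1; do python3 -m crank '[[[0,0,0],[-0.04,0,0],0.15],[[0,0,0],[-0.04,0,0],0.15]]'; done;  python3 -m crank '[[[0,0,0],[-0.04,0,0],0.15],[[0,0,0],[0,0,0],0.15]]';  python3 -m crank '[[[0,0,0],[-0.04,0,0],0.15],[[0,0,0],[0,0,0],0.15]]'
```

```text
time: 13.53
position: [0.4947, -0.0159, 0.1083]
tcp_rot: [-0.0, -0.014, 1.0, 0.0]
force: [-4.9, -0.2, 2.8]
opening: 0.0128
gripper_force: 2.3
time: 13.7
position: [0.4965, -0.0159, 0.1083]
tcp_rot: [0.0, -0.014, 1.0, -0.0]
force: [-2.1, -0.4, -0.3]
opening: 0.0129
gripper_force: 1.0
time: 13.87
position: [0.4976, -0.0159, 0.1083]
tcp_rot: [0.0, -0.014, 1.0, -0.0]
force: [-2.4, -0.3, -0.8]
opening: 0.0127
gripper_force: 1.0
```

```bash
python3 -m crank '[[[0,0,0],[-0.05,0,0],0.15],[[0,0,0],[0,0,0],0.15]]';  python3 -m crank '[[[0,0,0],[-0.05,0,0],0.15],[[0,0,0],[0,0,0],0.15]]'
```

```text
time: 14.03
position: [0.4981, -0.0158, 0.1082]
tcp_rot: [-0.001, -0.014, 1.0, 0.0]
force: [-7.3, -1.5, 4.7]
opening: 0.0133
gripper_force: 3.8
time: 14.2
position: [0.4982, -0.0157, 0.108]
tcp_rot: [-0.002, -0.014, 1.0, 0.0]
force: [-13.9, -2.6, 8.8]
opening: 0.0127
gripper_force: 7.0
```

The force rose to 14 N with no further motion, so the slab is seated on the stop. I back off and check seat and bar from above.

```bash
python3 -m crank '[[[0,0,0],[0.3,0,0],0.15],[[0,0,0],[0.4,0,-0.3],0.15],[[0,0,0],[0,0,-1],0.15],[[0,0,0],[0,0,-1],0.15],[[0,0,0],[0,0,-1],0.15],[[0,0,0],[0,0,-1],0.15],[[0,0,0],[0,0,-1],0.3],[[0,0,0],[0,0,-1],0.4]]' >/dev/null
python3 -m crank '[[[0,0,0],[-0.5,0,-1],0.5],[[0,0,0],[-1,0,-0.7],0.5],[[0,0,0],[-1,0,0],0.5],[[0,0,0],[-1,0,0],0.5],[[0,0,0],[-1,0,0],0.5],[[0,0,0],[0,0,0],0.5]]' >/dev/null
cat >> h.py <<'E'
C=np.array([.6135,-.0125])
def inclamp(P,yaw=1.6):
    a=np.radians(yaw); return (P[...,:2]-C)@np.array([[np.cos(a),np.sin(a)],[-np.sin(a),np.cos(a)]]).T
def look(name):
    cb=cal("wrist"); I,D=bot.read_camera("wrist"); cv2.imwrite(name,I)
    P=pts("wrist",D,cb); z=P[...,2]; Q=inclamp(P)
    m=(z>.04)&(z<.063)&(abs(Q[...,1])<.035)&(Q[...,0]<-.02)&(Q[...,0]>-.14)
    print("slab",m.sum(),rectfit(Q[m]),"z",np.percentile(z[m],[5,50,95]).round(4))
    q=Q[m];k=q[:,0]<-.09; print("minx",np.percentile(q[:,0],[.5,2]).round(4),"y",np.percentile(q[k,1],[1,99]).round(4))
    m=(z>.178)&(z<.23)&near(P,C,.062); 
    if m.sum(): print("bar",m.sum(),rectfit(P[m][:,:2]),"z",np.percentile(z[m],[5,50,95]).round(4))
    measure(I,P,None,C)
E
python3 - <<'E'
from h import *
look("pics/w5.png"); go((.5736,.0083,.30),62.5)
E
```

```text
slab 4017 (array([-62.4,  -0.2]), 84.1, 46.3, 0.02) z [0.0492 0.0513 0.0572]
minx [-0.1043 -0.1032] y [-0.0221  0.0216]
bar 3344 (array([613.3, -12. ]), 102.9, 23.7, -26.86) z [0.1968 0.2014 0.2096]
base 2295 (array([601. , -12.7]), 209.2, 85.5, 1.81) z 0.0202
bed 2250 (array([586.9, -16.4]), 184.8, 78.6, 2.72) z 0.0249
bar 3344 (array([613.3, -12. ]), 102.9, 23.7, -26.86) z [0.1968 0.2014 0.2096]
arm 2403 (array([648.1, -11. ]), 105.2, 39.6, 1.78) z [0.1452 0.1501]
pos [ 0.6167 -0.0125  0.3478] yyaw 91.66 turn z 29.16 shift [ 1.597 -0.05   1.591] q6 -1.67 t 15.4167 F [-0.8 -0.1 -0.7] open 0.0432 grip 0.0
```

View pics/w5.png

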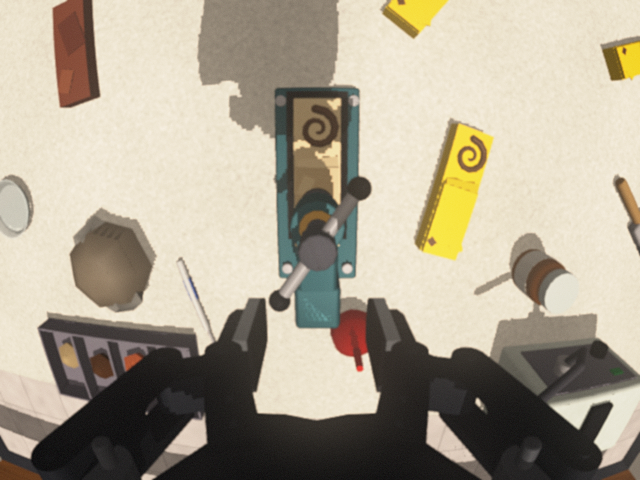

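Wrist view: the slab is straight in the bed (fossil at (320,125), near end at row 93), seated and centred. Near ball is at (358,187), far ball at (280,300). Now I straddle the near ball.

```bash
python3 -m crank '[[[0,0,6],[0,0,0],0.5],[[0,0,6],[0,0,0],0.5],[[0,0,6],[0,0,0],0.5],[[0,0,6],[0,0,0],0.5],[[0,0,5],[0,0,0],0.5],[[0,0,0],[0.8,0,0.8],0.5],[[0,0,0],[0.8,0,0.8],0.5],[[0,0,0],[0,0,0],0.5]]'
python3 -c "
from h import *
go((.5735,.0083,.243),62.7)"
```

```text
time: 16.08
position: [0.5656, 0.0109, 0.2961]
tcp_rot: [-0.004, 0.236, 0.972, -0.001]
force: [-0.7, -0.0, -0.3]
opening: 0.0428
gripper_force: 0.0
pos [0.5656 0.0109 0.2961] yyaw 62.67 turn z -0.03 shift [-0.288  0.05   1.769] q6 -1.13 t 16.0833 F [-0.7 -0.  -0.3] open 0.0428 grip 0.0
```

```bash
python3 -m crank '[[[0,0,0],[-0.25,0.05,0],0.5],[[0,0,0],[0,0,0],0.5]]' >/dev/null
python3 -c "
from h import *
go((.5735,.0083,.243),62.7)"
```

```text
pos [0.5801 0.0072 0.3008] yyaw 62.66 turn z -0.04 shift [ 0.215 -0.069  1.926] q6 -1.13 t 16.25 F [-0.5 -1.  -0.7] open 0.0425 grip 0.0
```

```bash
python3 -m crank '[[[0,0,0],[0,0,0],0.5],[[0,0,0],[0,0,0],0.5],[[0,0,0],[0,0,0],0.5]]' >/dev/null
python3 -c "
from h import *
go((.5735,.0083,.243),62.7)"
```

```text
pos [0.5794 0.0072 0.3007] yyaw 62.63 turn z -0.07 shift [ 0.194 -0.059  1.923] q6 -1.13 t 16.5 F [ 0.5 -0.9 -0.4] open 0.0425 grip 0.0
```

```bash
python3 -m crank '[[[0,0,0],[0.19,-0.06,0.3],0.5],[[0,0,0],[0,0,0.5],0.5],[[0,0,0],[0,0,0.5],0.5],[[0,0,0],[0,0,0.4],0.5],[[0,0,0],[0,0,0.22],0.5],[[0,0,0],[0,0,0],0.5],[[0,0,0],[0,0,0],0.5]]' 
cat >> h.py <<'E'
def crankstate():
    s=bot.state(); A=rot(s["tcp_rot"]); r=np.array(s["position"])[:2]-C; F=np.array(s["force"])[:2]
    rn=np.hypot(*r); t=np.array([r[1],-r[0]])/rn
    print("r %.1f mm ang %.1f yyaw %.1f ypushdir %.1f q6 %.2f | Ft %.2f Fr %.2f Fz %.1f t %.2f z %.4f"%(rn*1000,np.degrees(np.arctan2(r[1],r[0])),np.degrees(np.arctan2(A[1,1],A[0,1])),A[:2,1]@t,s["q"][5],-F@t,F@r/rn,s["force"][2],s["time"],s["position"][2]))
E
python3 -c "
from h import *
go((.5735,.0083,.243),62.7);crankstate()"
```

```text
time: 17.08
position: [0.5729, 0.0084, 0.2425]
tcp_rot: [-0.0, 0.236, 0.972, -0.0]
force: [-0.4, 0.3, 0.1]
opening: 0.0431
gripper_force: 0.0
pos [0.5729 0.0084 0.2425] yyaw 62.65 turn z -0.05 shift [-0.018  0.005 -0.016] q6 -1.13 t 17.0833 F [-0.4  0.3  0.1] open 0.0431 grip 0.0
r 45.6 mm ang 152.7 yyaw 62.6 ypushdir 1.0 q6 -1.13 | Ft -0.12 Fr 0.47 Fz 0.1 t 17.08 z 0.2425
```

```bash
python3 -m crank '[[[0,0,0],[0,0,0],0.28],[[0,0,0],[0,0,0],0.28],[[0,0,0],[0,0.07,0],0.28],[[0,0,0],[0,0.07,0],0.28],[[0,0,3],[-0.01,0.08,0],0.28],[[0,0,3],[-0.01,0.08,0],0.28],[[0,0,3],[-0.01,0.08,0],0.28],[[0,0,3],[-0.01,0.08,0],0.28]]'
python3 -c "
from h import *
crankstate()"
```

```text
time: 17.75
position: [0.5812, 0.0198, 0.2429]
tcp_rot: [0.0, 0.338, 0.941, -0.0]
force: [-0.2, -3.1, -0.6]
opening: 0.0242
gripper_force: 1.6
r 45.6 mm ang 135.0 yyaw 50.5 ypushdir 1.0 q6 -0.90 | Ft 2.35 Fr -2.01 Fz -0.6 t 17.75 z 0.2429
```

```bash
python3 -m crank '[[[0,0,5],[-0.019,0.13,0],0.28],[[0,0,5],[-0.019,0.13,0],0.28],[[0,0,5],[-0.019,0.13,0],0.28],[[0,0,5],[-0.019,0.13,0],0.28],[[0,0,5],[-0.019,0.13,0],0.28],[[0,0,5],[-0.019,0.13,0],0.28],[[0,0,5],[-0.019,0.13,0],0.28],[[0,0,5],[-0.019,0.13,0],0.28]]'
python3 -c "
from h import *
crankstate()"
```

```text
time: 18.42
position: [0.6087, 0.0329, 0.2424]
tcp_rot: [-0.001, 0.64, 0.768, -0.001]
force: [-3.1, -0.5, -3.0]
opening: 0.0243
gripper_force: 1.8
r 45.6 mm ang 96.0 yyaw 10.4 ypushdir 1.0 q6 -0.18 | Ft 3.11 Fr -0.20 Fz -3.0 t 18.42 z 0.2424
```

```bash
python3 -m crank '[[[0,0,5],[-0.019,0.13,0],0.28],[[0,0,5],[-0.019,0.13,0],0.28],[[0,0,5],[-0.019,0.13,0],0.28],[[0,0,5],[-0.019,0.13,0],0.28],[[0,0,5],[-0.019,0.13,0],0.28],[[0,0,5],[-0.019,0.13,0],0.28],[[0,0,5],[-0.019,0.13,0],0.28],[[0,0,5],[-0.019,0.13,0],0.28]]' >/dev/null
python3 -c "
from h import *
crankstate()"
python3 -m crank '[[[0,0,4],[-0.015,0.105,0],0.28],[[0,0,4],[-0.015,0.105,0],0.28],[[0,0,4],[-0.015,0.105,0],0.28],[[0,0,4],[-0.015,0.105,0],0.28]]' >/dev/null
python3 -c "
from h import *
crankstate()"
```

```text
r 45.2 mm ang 56.3 yyaw -29.6 ypushdir 1.0 q6 0.51 | Ft 4.22 Fr -0.03 Fz -3.1 t 19.08 z 0.2423
r 44.9 mm ang 40.0 yyaw -45.5 ypushdir 1.0 q6 0.77 | Ft 3.66 Fr 1.04 Fz -2.9 t 19.42 z 0.2424
```

```bash
for k in 1 2; do :; done; python3 -m crank '[[[0,0,4],[-0.014,0.106,0],0.28],[[0,0,4],[-0.014,0.106,0],0.28],[[0,0,4],[-0.014,0.106,0],0.28],[[0,0,4],[-0.014,0.106,0],0.28]]' >/dev/null
python3 -c "
from h import *
crankstate()"
python3 -m crank '[[[0,0,4],[-0.014,0.106,0],0.28],[[0,0,4],[-0.014,0.106,0],0.28],[[0,0,4],[-0.014,0.106,0],0.28]]' >/dev/null
python3 -c "
from h import *
crankstate()"
```

```text
r 44.8 mm ang 23.6 yyaw -61.5 ypushdir 1.0 q6 1.04 | Ft 3.75 Fr -0.40 Fz -2.5 t 19.75 z 0.2424
r 44.9 mm ang 11.3 yyaw -73.5 ypushdir 1.0 q6 1.23 | Ft 4.78 Fr 0.68 Fz -3.6 t 20.00 z 0.2424
```

```bash
python3 -m crank '[[[0,0,4],[-0.014,0.106,0],0.28],[[0,0,4],[-0.014,0.106,0],0.28],[[0,0,4],[-0.014,0.106,0],0.28]]' >/dev/null
python3 -c "
from h import *
crankstate()"
python3 -m crank '[[[0,0,0],[0,0,0],0.28]]' >/dev/null
python3 -c "
from h import *
crankstate()"
```

```text
r 44.8 mm ang -0.8 yyaw -85.5 ypushdir 1.0 q6 1.43 | Ft 4.65 Fr -0.33 Fz -4.3 t 20.25 z 0.2424
r 44.9 mm ang -1.4 yyaw -85.6 ypushdir 1.0 q6 1.43 | Ft 3.98 Fr -0.51 Fz -3.1 t 20.33 z 0.2425
```

```bash
S='from h import *
crankstate()'; python3 -m crank '[[[0,0,4],[-0.014,0.106,0],0.28],[[0,0,4],[-0.014,0.106,0],0.28]]' >/dev/null
python3 -c "$S"
python3 -m crank '[[[0,0,4],[-0.014,0.106,0],0.28],[[0,0,4],[-0.014,0.106,0],0.28]]' >/dev/null
python3 -c "$S"
```

```text
r 44.9 mm ang -8.9 yyaw -93.4 ypushdir 1.0 q6 1.55 | Ft 5.07 Fr -0.99 Fz -4.5 t 20.50 z 0.2425
r 45.0 mm ang -17.1 yyaw -101.4 ypushdir 1.0 q6 1.68 | Ft 6.73 Fr -1.99 Fz -4.3 t 20.67 z 0.2425
```

```bash
S='from h import *
crankstate()'; python3 -m crank '[[[0,0,3],[-0.0105,0.08,0],0.28]]' >/dev/null
python3 -c "$S"
python3 -m crank '[[[0,0,3],[-0.0105,0.08,0],0.28]]' >/dev/null
python3 -c "$S"
python3 -m crank '[[[0,0,0],[0,0,0],0.28]]' >/dev/null
python3 -c "$S"
python3 -m crank '[[[0,0,0],[0,0,0],0.28]]' >/dev/null
python3 -c "$S"
```

```text
r 45.0 mm ang -20.3 yyaw -104.4 ypushdir 1.0 q6 1.73 | Ft 6.21 Fr -1.41 Fz -5.4 t 20.75 z 0.2425
r 45.0 mm ang -23.3 yyaw -107.4 ypushdir 1.0 q6 1.78 | Ft 6.37 Fr -2.14 Fz -6.0 t 20.83 z 0.2425
r 45.0 mm ang -23.6 yyaw -107.4 ypushdir 1.0 q6 1.78 | Ft 5.77 Fr -1.48 Fz -4.3 t 20.92 z 0.2425
r 45.1 mm ang -23.4 yyaw -107.2 ypushdir 1.0 q6 1.78 | Ft 5.10 Fr -0.21 Fz -2.9 t 21.00 z 0.2426
```

```bash
S='from h import *
crankstate()'; python3 -m crank '[[[0,0,2],[-0.007,0.053,0],0.28]]' >/dev/null
python3 -c "$S"
python3 -m crank '[[[0,0,2],[-0.007,0.053,0],0.28]]' >/dev/null
python3 -c "$S"
python3 -m crank '[[[0,0,2],[-0.007,0.053,0],0.28]]' >/dev/null
python3 -c "$S"
```

```text
r 45.0 mm ang -25.0 yyaw -109.2 ypushdir 1.0 q6 1.81 | Ft 6.90 Fr -2.35 Fz -3.6 t 21.08 z 0.2426
r 45.0 mm ang -27.1 yyaw -111.3 ypushdir 1.0 q6 1.84 | Ft 7.01 Fr -1.72 Fz -4.5 t 21.17 z 0.2426
r 45.0 mm ang -29.1 yyaw -113.3 ypushdir 1.0 q6 1.88 | Ft 6.14 Fr -1.75 Fz -5.1 t 21.25 z 0.2426
```

```bash
S='from h import *
crankstate()'; python3 -m crank '[[[0,0,2],[-0.007,0.053,0],0.28]]' >/dev/null
python3 -c "$S"
python3 -m crank '[[[0,0,2],[-0.007,0.053,0],0.28]]' >/dev/null
python3 -c "$S"
python3 -m crank '[[[0,0,0],[0,0,0],0.28]]' >/dev/null
python3 -c "$S
cb=cal('scene'); I,D=bot.read_camera('scene'); cv2.imwrite('pics/s6.png',cv2.resize(I[250:370,270:430],(800,600),interpolation=cv2.INTER_CUBIC))
"
```

```text
r 45.0 mm ang -31.2 yyaw -115.3 ypushdir 1.0 q6 1.91 | Ft 7.35 Fr -1.82 Fz -5.4 t 21.33 z 0.2425
r 45.0 mm ang -33.2 yyaw -117.3 ypushdir 1.0 q6 1.94 | Ft 6.91 Fr -2.22 Fz -5.9 t 21.42 z 0.2426
r 45.1 mm ang -33.5 yyaw -117.3 ypushdir 1.0 q6 1.94 | Ft 6.83 Fr -1.52 Fz -4.5 t 21.50 z 0.2426
```

View pics/s6.png

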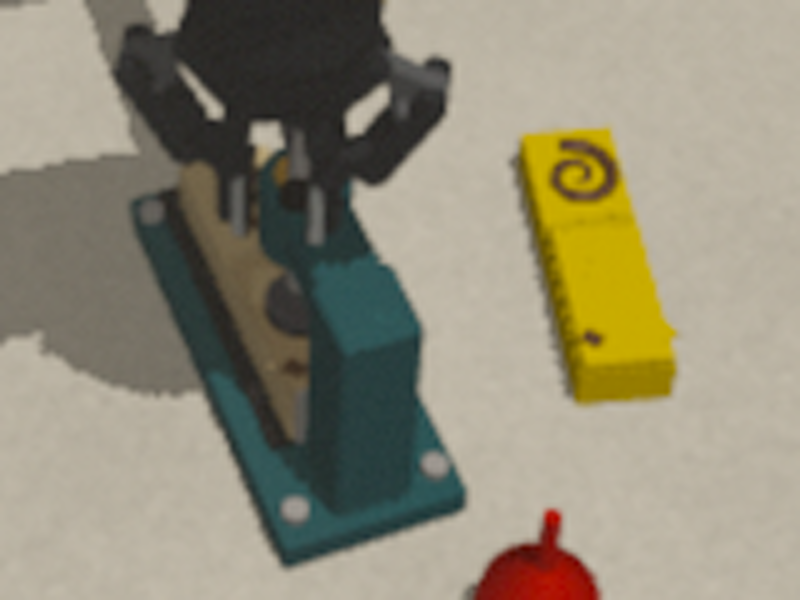

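Scene crop: the dark pad at (290,300) is down on the cream stone, the slab is still up against the stop at (300,415), and the ball at (293,195) lies between the fingers. The push is steady at about 7 N, so I let go and rise clear.

```bash
python3 -m crank '[[[0,0,0],[0,0,0],0.5],[[0,0,0],[0,0,0],0.5],[[0,0,0],[0,0,0],0.5],[[0,0,0],[0,0,-0.5],0.5],[[0,0,0],[0,0,-0.9],0.5],[[0,0,0],[0,0,-0.9],0.5],[[0,0,0],[0,0,-0.9],0.5],[[0,0,0],[0,0,-0.4],0.5]]'
python3 - <<'E'
from h import *
look("pics/w7.png")
I,D=bot.read_camera("scene"); P=pts("scene",D); z=P[...,2]; Q=inclamp(P)
m=(z>.178)&(z<.21)&near(P,C,.055); print("bar scene",m.sum(),rectfit(P[m][:,:2]),np.percentile(z[m],[5,50,95]).round(4) if m.sum() else "")
m=(z>.035)&(z<.062)&(abs(Q[...,1])<.03)&(Q[...,0]<-.02)&(Q[...,0]>-.14); print("slab scene",m.sum(),rectfit(Q[m]))
cv2.imwrite("pics/s7.png",cv2.resize(I[250:370,270:430],(800,600),interpolation=cv2.INTER_CUBIC))
E
```

```text
time: 22.22
position: [0.652, -0.0382, 0.3546]
tcp_rot: [-0.0, 0.972, -0.236, 0.002]
force: [1.3, -0.0, 0.3]
opening: 0.0429
gripper_force: 0.0
slab 1877 (array([-62.4,  -1. ]), 86.1, 46.4, -1.85) z [0.049  0.0508 0.0565]
minx [-0.1042 -0.103 ] y [-0.0185  0.0225]
bar 2608 (array([614.8, -13. ]), 102.1, 23.7, -31.59) z [0.19   0.196  0.2043]
base 1222 (array([603.1, -15.1]), 208.6, 84.5, 2.59) z 0.0202
bed 1848 (array([598.9, -18.2]), 197.6, 82.1, 0.64) z 0.0233
bar 2600 (array([614.8, -13. ]), 102.1, 23.7, -31.59) z [0.1903 0.196  0.2043]
arm 3309 (array([656.7, -12.7]), 92.6, 38.2, 0.12) z [0.1452 0.1493]
bar scene 279 (array([615.3, -13.1]), 101.6, 23.6, -20.01) [0.1856 0.1958 0.2048]
slab scene 357 (array([-62.6,  -2.6]), 87.1, 46.6, -3.0)
```

View pics/s7.png

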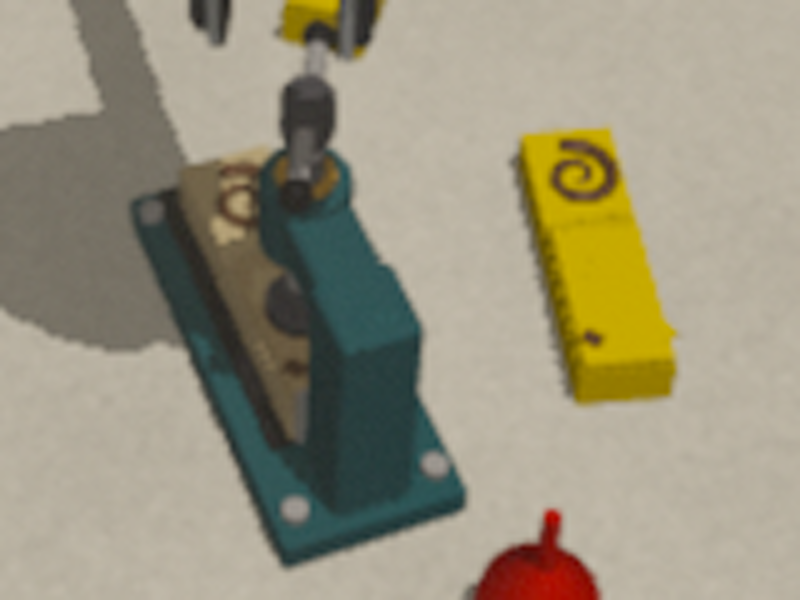

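Scene crop: the bar is free, with the hub at (308,105) and the near ball at (296,190). The pad at (288,305) is on the stone, the slab is seated and the fingers are clear above. Handing in.

```bash
python3 -c "
from bench import bot
print(bot.finish_job())"
```

```text
the job is handed in; nothing more can be done
None
```

The cream slab lies fossil up and centred against the stop, with the screw snugged to about 7 N at the ball end. The gripper has let go and no bystander was touched, and the job was handed in at about 22 s; no verdict came back.

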